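Refit the lamp arm of the finds-photography stand

TASK

Pick up the loose lamp arm, the square bar with the upright stud at one end, and slide it, plain end first and stud upward, into the open socket on the edge of the copy stand until you feel it come up firmly against the hidden stop; ease it in with a light hand, do not ram it. Then let go of it and swing the socket's clamp lever round its quarter turn until it is tight. Leave the sherds and everything else on the table and the stand as they lie.

Things in the scene. Friction and masses are not known exactly. Their poses are not given: they have to be found in the camera images.
- lamp_arm: the arm to fit: plain square aluminium bar, 20 x 20 x 300 mm, 0.2 to 0.4 kg, lying stud up to the robot's right. Origin: middle of its underside (centre line 10 mm above). x runs along it to the plain end (x = +150 mm, last 5 mm tapered to 14 mm), which starts roughly towards the stand; z up. At x = -132 mm a steel stud, 16 mm across on a 26 mm collar, rises to 58 mm above the underside
- plain_end (a point): centre of the end face of the lamp arm's plain end, the end that goes into the socket (axes as lamp_arm)
- copy_stand: fixed: grey baseboard 420 x 380 mm, top 30 mm above the table, column with overhead camera (610 mm up) behind. Origin on the table under the open socket's mouth; x goes level into the socket, y to the stand's front, z up. Socket block: aluminium, 136 mm long, 56 mm wide, 30 to 90 mm above the table, mouth 2 mm beyond the board's edge. A like socket at the opposite edge holds an arm already
- socket_mouth (a point): centre of the open socket's mouth, 62 mm above the table (axes as copy_stand: x goes in). Square bore 22.5 x 22.5 mm, level, flared to 31.5 mm over its first 5 mm. Blind: the face of the depth stop inside lies anywhere from 60 to 84 mm from the mouth, not seen or measured, only felt
- stop_pad (a joint): sprung rubber pad, 20 x 20 mm, on the face of the hidden depth stop: 0 m when free, 0.003 m when pushed fully back. It gives way under about half a newton (more if hit fast), then the stop is solid and must not take more than 20 N; this reading is too noisy to tell more than pressed or not
- clamp_lever (a joint): clamp lever on top of the socket block: 0 open (points to copy_stand's +y, square to the socket) up to 1.57 rad tight (points along +x); starts at 0 to 0.25. It closes clockwise from above, against friction of 0.15 N m and at last the shoe that it screws down on the arm (some 0.3 N m in all); it stays where it is left
- lever_grip (a point): point on the middle line of the lever's bar, 60 mm from its upright pivot axis, 111.5 mm above the table (21.5 mm above the block's top). The bar there is round, 13 mm thick, and ends in a 17 mm ball 70 mm from the pivot. Its y axis points outward along the lever; closing moves it along its x axis
- lever_pivot (a point): point on the lever's upright pivot axis, over the socket's centre line 30 mm in from the mouth and 111.5 mm above the table (axes as copy_stand)
- rim_sherd: the sherd being photographed, about 85 x 65 x 20 mm, lying on the grey card in the middle of the stand's baseboard; origin under its middle
- scale_bar: photo scale, 100 x 14 x 6 mm, on the baseboard in front of that sherd; origin under its middle
- small_sherd: sherd about 45 x 36 x 11 mm on the baseboard, about 75 mm in from the edge and 85 mm to the front of the open socket's line; origin under its middle
- table_sherd: sherd about 75 x 55 x 16 mm on the table, about 105 mm to the -y side of the lamp arm; origin under its middle
- short_bar: spare bar without a stud, 160 x 16 x 16 mm, on the table about 100 mm to the +y side of the lamp arm; not the one to fit; origin under its middle
- lamp_head: LED lamp head lying on its back at the far side of the table, 150 x 100 x 31 mm; origin under its middle
- jar: closed jar, 60 mm across and 85 mm high, at the far side of the table; origin under its middle
- brush: finds brush, 170 mm long, 26 mm high, lying between the robot and the stand; origin under its middle

How it is judged:
On the way, in this order (a step that is already met when the one before it is completed fails the run):
1. the arm is in the socket, stud up, and presses the stop's pad back (value of joint stop_pad above 0.001 m and x of plain_end in the frame of socket_mouth above 0.055 m and angle between the x axis of lamp_arm and the x axis of copy_stand, either way round below 0.08 rad and angle between lamp_arm's own z axis and vertical below 0.08 rad), for 0.2 s.
2. the clamp lever is swung tight (value of joint clamp_lever above 1.3 rad), for 0.2 s.
At the end, for the whole second after the job is handed in: the lamp arm is at rest in the socket, in line with it and stud up (within 4.5 degrees), its plain end against the stop (pad pushed back over 1 of its 3 mm), and the clamp lever is swung to over 1.3 of its 1.57 rad (all of step 1 and value of joint clamp_lever above 1.3 rad and linear speed of lamp_arm below 0.01 m/s); the robot touches nothing.
It fails at once if the arm is rammed against the stop (contact force between lamp_arm and stop_pad above 20 N).
It fails at once if something else on the table or the stand is disturbed (distance of any of rim_sherd, scale_bar, small_sherd, table_sherd, short_bar, lamp_head, jar, brush from where it was at the start of the episode above 0.015 m).
It also fails if it takes over 67 s, if anything falls off the work surface, if the arm or the gripper's body presses on something with over 40 N, if the wrist force passes 120 N, or if a joint passes its speed limit or range.

ROBOT

A 6-joint arm with a two-finger parallel gripper is mounted at the origin on the work surface. World frame = base frame: x ahead of the robot, y to its left, z up, the work surface at z = 0. Lengths are in m, angles in rad, forces in N, time in s.
With the tool pointing down it reaches from about 0.275 to 0.85 m from the base axis. Payload 5.2 kg.
Tool frame: the origin (TCP) lies at the very end of the fingers, on their centre line; the grasp point (between the pads) lies 19 mm behind it (r.tcp_to_grasp is the z of the grasp point in the tool frame, in m); z points along the fingers, y is the line along which they close (so a half turn about z gives the same grasp; the last joint's range is limited). The gripper opens to 85 mm and grips with 20 to 120 N. Pads are 22 mm wide; open, the fingers measure 114 mm over their backs; the gripper's body (76 mm by 85 mm) begins 54 mm behind the grasp point. The pads swing forward as they close: fully open they stand 13 mm farther back than shut.
Start: joints at [-1.42, 0.259, 1.535, -0, 1.348, -0.203], TCP at [0.191, -0.516, 0.231] pointing down, gripper open.
Joint ranges: [-3.14, 3.14], [-0.91, 2.08], [0.19, 2.58], [-1.22, 4.36], [0.22, 2.71], [-3.12, 3.12]. Speed limits (rad/s): [2.57, 2.57, 3.14, 3.14, 3.14, 3.14].

INTERFACE

Orientations are given as [roll, pitch, yaw] about the fixed x, y, z axes, in that order (R = Rz(yaw) Ry(pitch) Rx(roll)).
In Python, from rig import r gives the robot as it stands.
- The arm moves only by the tool move_arm, never from a script. Its argument "moves" is a list of rows, each an object of numbers: "gripper": the opening, from 0 (shut) to 1 (fully open); "dx", "dy", "dz": the shift along the tool's x, y, z in cm; "wx", "wy", "wz": the turn, a rotation vector about the tool's x, y, z in rad. A call has 1 to 10 rows; each row is the pose to reach, as a shift and turn from the pose commanded when the call began, along the tool's axes at that moment; what a row does not reach only later rows make up. A row lasts 1/12 s, in which the tool goes at most 41.7 mm and 7.16 degrees, less where a joint would pass 70% of its speed; a pose out of reach is approached as far as the arm can. A call with a gripper value outside its range is refused whole. The fingers move at their own pace and stop on an object; "grip_force" is the grip in N (left out, the last holds). Time passes only in rows, so rows that repeat a pose let the fingers close. It gives the time, the measured TCP pose, the force, the opening and the grip force at its end, in the units of the state.
- r.state(): the state, without advancing time (a new reading comes with each control period).
- r.camera(name): name is "scene" or "top"; returns the picture (480x640x3 uint8, red, green, blue); there is no depth.
- r.camera_params(name): a dict with "camera_matrix" (3x3 intrinsics, pixels), "pose" (4x4, takes a point from camera to world coordinates). Camera axes: x right, y down, z forward; pixel columns grow to the right and rows downward; lengths in m; the calibration is good to about 2 mm. A picture is of the moment at which its call begins. camera_params takes no time and is no camera call.
- r.sign_off(): hands the job in; it is judged then, once.
Trained networks look in the newest picture that a camera, given by its name, has taken for a name from the list of things; names that differ only in an ending like _2 or _b are one class to them, and where a whole thing is asked for, a point or a joint stands for the part that bears it (a point fixed in the world has none). Each returns a list of dicts, best first, with "p" (0 to 1); they miss things now and then, are a little off and sometimes report something else, mostly with a low value. They report only what shows in the picture. A call takes as long as a camera call.
- r.spot_in(camera, thing): "position" ([x, y, z] in m, in world coordinates, good to about 4 mm: the middle of the surface that is visible of it).
The state is a dict: "time": time; "qpos": joint angles; "joint_velocities": joint speeds; "joint_torque": joint torques, N m; "tool_pos": TCP position; "tcp_rot": TCP orientation; "wrist_force": force on the tool from outside, world axes, zero at the start; "torque": the same for the moment, N m; "finger_gap": finger opening in m; "grasp_force": force on a finger pad.
Only numpy, scipy, OpenCV 4.12 (cv2) and the standard library are available. Lean on these libraries where they do the work, as an engineer would, in place of code of your own. Each camera call takes 0.05 s, during which the arm holds its last target. There are 200 camera calls.

## Working session

There is one attempt and no reset: what is moved stays moved. The work goes in short steps, Python scripts to look and compute and a tool call to move; the robot and the scene stay as the last step left them, time stands still between calls to the robot, and variables do not carry over. Pictures are saved under pics/ and viewed, at most 10 in all, crops included, and the job is handed in when it is done.

Besides the shell and the picture viewer there is one more tool, called after "Request:" by a JSON object that holds its "name" and its "arguments", one argument or row to a line. move_arm: Moves the arm, as the interface text tells. Its arguments: {"type":"object","properties":{"moves":{"type":"array","items":{"type":"object","properties":{"gripper":{"type":"number"},"dx":{"type":"number"},"dy":{"type":"number"},"dz":{"type":"number"},"wx":{"type":"number"},"wy":{"type":"number"},"wz":{"type":"number"}}}},"grip_force":{"type":"number"}},"required":["moves"]}

```bash
mkdir -p pics; ls
python3 - <<'E'
from rig import r
import cv2, numpy as np
np.set_printoptions(precision=4,suppress=True)
for c in ("scene","top"):
    im=r.camera(c); cv2.imwrite(f"pics/{c}0.png",im[:,:,::-1])
    p=r.camera_params(c); print(c,p["camera_matrix"].tolist(),np.array(p["pose"]))
    for t in ("lamp_arm","plain_end","socket_mouth","lever_grip","lever_pivot","copy_stand"):
        try: print(t,[(np.round(d["position"],4).tolist(),round(d["p"],2)) for d in r.spot_in(c,t)[:2]])
        except Exception as e: print(t,e)
print(r.state(), r.tcp_to_grasp)
E
```

```text
pics
scene [[584.6251106519737, 0.0, 313.82903614180617], [0.0, 584.6251106519737, 240.5669396030232], [0.0, 0.0, 1.0]] [[-0.8716 -0.2903  0.3951  0.0668]
 [-0.4902  0.528  -0.6934  0.9231]
 [-0.0073 -0.7981 -0.6025  0.866 ]
 [ 0.      0.      0.      1.    ]]
lamp_arm [([0.4838, -0.2199, 0.021], 0.86)]
plain_end [([0.483, -0.2256, 0.0205], 0.59)]
socket_mouth [([0.6173, 0.4391, 0.053], 0.68)]
lever_grip [([0.4867, 0.2454, 0.1128], 0.81)]
lever_pivot [([0.6196, 0.4442, 0.0523], 0.56)]
copy_stand [([0.6176, 0.4384, 0.0489], 0.91), ([0.4866, -0.2224, 0.0235], 0.58)]
top [[507.11878639860385, 0.0, 321.9581157021334], [0.0, 507.11878639860385, 239.67860182254108], [0.0, 0.0, 1.0]] [[ 0.0259 -0.9977  0.0621  0.4986]
 [-0.9995 -0.0247  0.0197  0.056 ]
 [-0.0181 -0.0626 -0.9979  1.3416]
 [ 0.      0.      0.      1.    ]]
lamp_arm [([0.4882, -0.2368, 0.0191], 0.82), ([0.3775, 0.0092, 0.0152], 0.26)]
plain_end [([0.4862, -0.2359, 0.0222], 0.97), ([0.4146, 0.2625, 0.0436], 0.5)]
socket_mouth [([0.5985, 0.3954, 0.1787], 0.77)]
lever_grip [([0.4871, 0.2386, 0.1158], 0.72)]
lever_pivot [([0.6032, 0.3961, 0.1819], 0.98), ([0.4849, -0.2337, 0.0201], 0.26)]
copy_stand [([0.6022, 0.3958, 0.1834], 0.91)]
{'time': 0.7, 'qpos': array([-1.4198,  0.2585,  1.535 ,  0.    ,  1.348 , -0.2028]), 'joint_velocities': array([-0.0002,  0.0002, -0.0004, -0.0013,  0.0007, -0.0007]), 'joint_torque': array([  0.0006, -44.578 , -29.084 ,  -0.0006,   0.0006,   0.    ]), 'tool_pos': array([ 0.1906, -0.5159,  0.2314]), 'tcp_rot': array([3.1415, 0.    , 0.3538]), 'wrist_force': array([ 0.6164, -0.3668, -0.4134]), 'torque': array([-0.0302,  0.0586,  0.0329]), 'grasp_force': 0.0, 'finger_gap': 0.08524927765923528} -0.0187
```

View pics/top0.png

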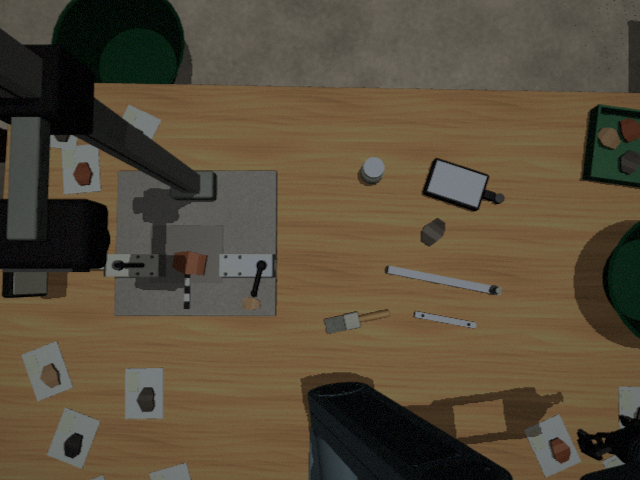

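View pics/scene0.png

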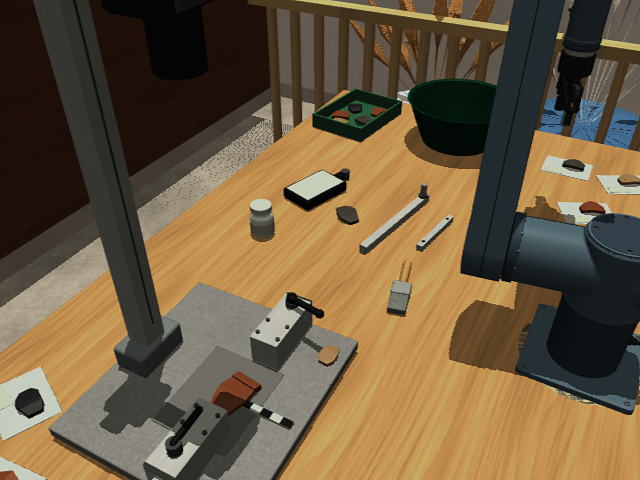

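The top view shows the lamp arm from (387,270) to its stud at (497,290). The open socket block spans (219–273, 253–277), with its lever pivot at (262,265) and its ball at (254,296). In the scene view the mouth faces the lamp arm. Next I'll measure both by segmentation.

```bash
cat > h.py <<'E'
from rig import r
import cv2, numpy as np
np.set_printoptions(precision=4,suppress=True)
def unproj(c,uv,z):
    p=r.camera_params(c);K=np.array(p["camera_matrix"]);T=np.array(p["pose"])
    d=T[:3,:3]@np.linalg.solve(K,[uv[0],uv[1],1.]);o=T[:3,3]
    return o+d*(z-o[2])/d[2]
def proj(c,P):
    p=r.camera_params(c);K=np.array(p["camera_matrix"]);T=np.array(p["pose"])
    q=K@(T[:3,:3].T@(np.asarray(P)-T[:3,3]));return q[:2]/q[2]
E
python3 - <<'E'
from h import *
im=cv2.imread("pics/top0.png"); hsv=cv2.cvtColor(im,cv2.COLOR_BGR2HSV)
def rect(x0,y0,x1,y1,z,smax,vmin):
    m=np.zeros(im.shape[:2],np.uint8); m[y0:y1,x0:x1]=((hsv[y0:y1,x0:x1,1]<smax)&(hsv[y0:y1,x0:x1,2]>vmin))*255
    n,l,s,_=cv2.connectedComponentsWithStats(m); k=1+np.argmax(s[1:,4])
    pts=np.argwhere(l==k)[:,::-1].astype(np.float32)
    R=cv2.minAreaRect(pts); b=cv2.boxPoints(R)
    print(s[k],R); print(np.array([unproj("top",q,z) for q in b]))
rect(375,255,510,305,.02,80,110)
rect(200,235,285,290,.09,60,150)
a=cv2.resize(im[245:305,200:290],None,fx=6,fy=6,interpolation=cv2.INTER_NEAREST)
b=cv2.resize(im[255:305,380:505],None,fx=6,fy=6,interpolation=cv2.INTER_NEAREST)
c=np.zeros((360+230,800,3),np.uint8);c[:360,:540]=a
b=cv2.resize(im[260:298,380:505],None,fx=6,fy=6,interpolation=cv2.INTER_NEAREST);c[360:360+228,:750]=b
cv2.imwrite("pics/crop1.png",cv2.convertScaleAbs(c,alpha=1.3))
E
```

```text
[388 266 102  27 779] ((438.6812744140625, 278.5257263183594), (101.97966766357422, 7.696578502655029), 11.093722343444824)
[[ 0.4998 -0.0912  0.02  ]
 [ 0.5195 -0.0947  0.02  ]
 [ 0.4755 -0.3533  0.02  ]
 [ 0.456  -0.3496  0.02  ]]Traceback (most recent call last):
  File "<stdin>", line 10, in <module>
  File "<stdin>", line 5, in rect
    return _wrapfunc(a, 'argmax', axis=axis, out=out, **kwds)
    return bound(*args, **kwds)
ValueError: attempt to get argmax of an empty sequence
```

Run:
```python
from h import *
im=cv2.imread("pics/top0.png"); hsv=cv2.cvtColor(im,cv2.COLOR_BGR2HSV)
print(hsv[265,225:276:5].tolist(), hsv[285,225:276:10].tolist())
c=np.zeros((360+230,800,3),np.uint8);c[:360,:540]=cv2.resize(im[245:305,200:290],None,fx=6,fy=6,interpolation=cv2.INTER_NEAREST)
c[360:360+228,:750]=cv2.resize(im[260:298,380:505],None,fx=6,fy=6,interpolation=cv2.INTER_NEAREST)
cv2.imwrite("pics/crop1.png",cv2.convertScaleAbs(c,alpha=1.5))
```

```text
[[90, 6, 126], [101, 16, 126], [90, 12, 127], [101, 16, 128], [101, 16, 130], [104, 21, 133], [112, 23, 123], [90, 10, 25], [53, 49, 21], [110, 23, 135], [18, 18, 69]] [[24, 14, 94], [24, 14, 94], [23, 11, 94], [0, 32, 24], [20, 16, 95], [15, 8, 63]]
```

View pics/crop1.png

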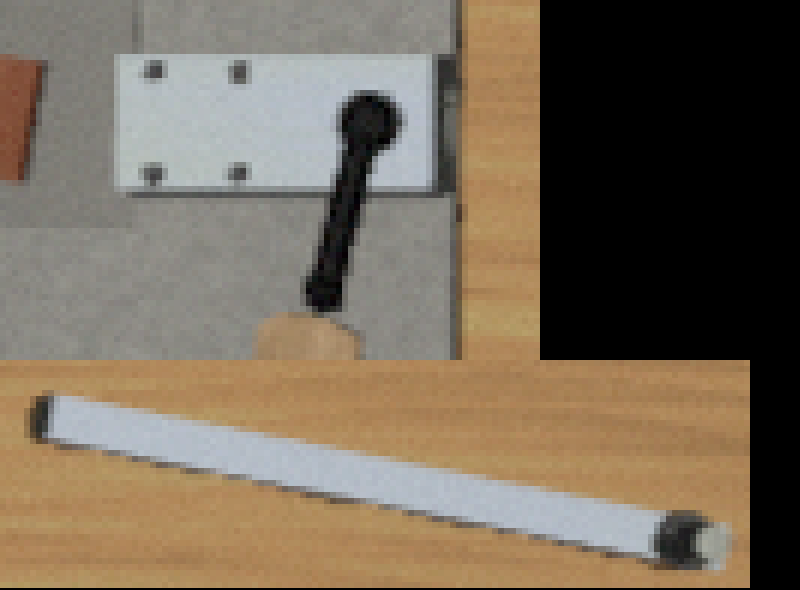

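Run:
```python
from h import *
im=cv2.imread("pics/top0.png"); hsv=cv2.cvtColor(im,cv2.COLOR_BGR2HSV)
x0,y0,x1,y1=205,240,280,290
m=np.zeros(im.shape[:2],np.uint8); m[y0:y1,x0:x1]=((hsv[y0:y1,x0:x1,1]<40)&(hsv[y0:y1,x0:x1,2]>108))*255
m=cv2.morphologyEx(m,cv2.MORPH_OPEN,np.ones((3,3)))
n,l,s,_=cv2.connectedComponentsWithStats(m); k=1+np.argmax(s[1:,4])
pts=np.argwhere(l==k)[:,::-1].astype(np.float32)
R=cv2.minAreaRect(pts);b=cv2.boxPoints(R);print(s[k],R)
# grow by half a pixel each side
c=b.mean(0);b=np.array([q+np.sign(q-c)*.5 for q in b])
print(np.array([unproj("top",q,.09) for q in b]))
f=lambda X,Y:(200+X/6-.5,245+Y/6-.5)
print("pivot",unproj("top",f(370,122),.12),"ball",unproj("top",f(323,291),.1115), "bar low",unproj("top",f(355,160),.1115))
g=lambda X,Y:(380+X/6-.5,260+(Y-360)/6-.5)
for n_,P,z in (("tip mid",(36,417),.01),("taper start",(52,417),.02),("collar",(682,541),.025),("stud top",(712,545),.058)):
    print(n_,unproj("top",g(*P),z))
for t in ("table_sherd","short_bar","brush","small_sherd","jar","lamp_head"):
    print(t,[(np.round(d["position"],3).tolist(),round(d["p"],2)) for d in r.spot_in("top",t)[:1]])
```

```text
[219 254  53  22 943] ((245.0, 264.5), (21.0, 52.0), 90.0)
[[0.5358 0.3362 0.09  ]
 [0.5392 0.2046 0.09  ]
 [0.4849 0.2029 0.09  ]
 [0.4815 0.3341 0.09  ]]
pivot [0.5102 0.2252 0.12  ] ball [0.4418 0.2431 0.1115] bar low [0.4948 0.2319 0.1115]
tip mid [ 0.5088 -0.0859  0.01  ]
taper start [ 0.5089 -0.0917  0.02  ]
collar [ 0.4627 -0.3612  0.025 ]
stud top [ 0.4623 -0.3632  0.058 ]
table_sherd [([0.613, -0.206, 0.013], 0.88)]
short_bar [([0.383, -0.238, 0.019], 0.96)]
brush [([0.377, 0.006, 0.016], 0.61)]
small_sherd [([0.414, 0.263, 0.044], 0.77)]
jar [([0.754, -0.04, 0.084], 0.64)]
lamp_head [([0.73, -0.269, 0.031], 0.77)]
```

Request:
{"name": "move_arm", "arguments": {
  "moves": [
    {"dx":35.9,"dy":-13.8,"dz":11,"wz":-1.05,"gripper":1},
    {"dx":35.9,"dy":-13.8,"dz":11,"wz":-1.05,"gripper":1},
    {"dx":35.9,"dy":-13.8,"dz":11,"wz":-1.05,"gripper":1},
    {"dx":35.9,"dy":-13.8,"dz":11,"wz":-1.05,"gripper":1},
    {"dx":35.9,"dy":-13.8,"dz":11,"wz":-1.05,"gripper":1},
    {"dx":35.9,"dy":-13.8,"dz":11,"wz":-1.05,"gripper":1},
    {"dx":35.9,"dy":-13.8,"dz":11,"wz":-1.05,"gripper":1},
    {"dx":35.9,"dy":-13.8,"dz":11,"wz":-1.05,"gripper":1},
    {"dx":35.9,"dy":-13.8,"dz":11,"wz":-1.05,"gripper":1},
    {"dx":35.9,"dy":-13.8,"dz":11,"wz":-1.05,"gripper":1}
  ]
}}

```text
invalid input
```

Request:
{"name": "move_arm", "arguments": {
  "moves": [
    {"dz":0},
    {"dz":0}
  ]
}}

```text
invalid input
```

Request:
{"name": "move_arm", "arguments": {
  "moves": [
    {"dx":35.9,"dy":-13.8,"dz":11.0,"wx":0.0,"wy":0.0,"wz":-1.05,"gripper":1.0},
    {"dx":35.9,"dy":-13.8,"dz":11.0,"wx":0.0,"wy":0.0,"wz":-1.05,"gripper":1.0},
    {"dx":35.9,"dy":-13.8,"dz":11.0,"wx":0.0,"wy":0.0,"wz":-1.05,"gripper":1.0},
    {"dx":35.9,"dy":-13.8,"dz":11.0,"wx":0.0,"wy":0.0,"wz":-1.05,"gripper":1.0},
    {"dx":35.9,"dy":-13.8,"dz":11.0,"wx":0.0,"wy":0.0,"wz":-1.05,"gripper":1.0},
    {"dx":35.9,"dy":-13.8,"dz":11.0,"wx":0.0,"wy":0.0,"wz":-1.05,"gripper":1.0},
    {"dx":35.9,"dy":-13.8,"dz":11.0,"wx":0.0,"wy":0.0,"wz":-1.05,"gripper":1.0},
    {"dx":35.9,"dy":-13.8,"dz":11.0,"wx":0.0,"wy":0.0,"wz":-1.05,"gripper":1.0},
    {"dx":35.9,"dy":-13.8,"dz":11.0,"wx":0.0,"wy":0.0,"wz":-1.05,"gripper":1.0},
    {"dx":35.9,"dy":-13.8,"dz":11.0,"wx":0.0,"wy":0.0,"wz":-1.05,"gripper":1.0}
  ]
}}

```text
time: 1.83
tool_pos: [0.4815, -0.2589, 0.1202]
tcp_rot: [-3.141, -0.001, 1.409]
wrist_force: [-1.0, -0.7, 0.2]
finger_gap: 0.0854
grasp_force: 0.0
```

Request:
{"name": "move_arm", "arguments": {
  "moves": [
    {"dx":0.0,"dy":0.0,"dz":4.0,"wx":0.0,"wy":0.0,"wz":0.0,"gripper":1.0},
    {"dx":0.0,"dy":0.0,"dz":8.0,"wx":0.0,"wy":0.0,"wz":0.0,"gripper":1.0},
    {"dx":0.0,"dy":0.0,"dz":10.5,"wx":0.0,"wy":0.0,"wz":0.0,"gripper":1.0},
    {"dx":0.0,"dy":0.0,"dz":11.6,"wx":0.0,"wy":0.0,"wz":0.0,"gripper":1.0},
    {"dx":0.0,"dy":0.0,"dz":11.6,"wx":0.0,"wy":0.0,"wz":0.0,"gripper":1.0},
    {"dx":0.0,"dy":0.0,"dz":11.6,"wx":0.0,"wy":0.0,"wz":0.0,"gripper":0.0},
    {"dx":0.0,"dy":0.0,"dz":11.6,"wx":0.0,"wy":0.0,"wz":0.0,"gripper":0.0},
    {"dx":0.0,"dy":0.0,"dz":11.6,"wx":0.0,"wy":0.0,"wz":0.0,"gripper":0.0},
    {"dx":0.0,"dy":0.0,"dz":11.6,"wx":0.0,"wy":0.0,"wz":0.0,"gripper":0.0},
    {"dx":0.0,"dy":0.0,"dz":11.6,"wx":0.0,"wy":0.0,"wz":0.0,"gripper":0.0}
  ],
  "grip_force": 50
}}

```text
time: 2.67
tool_pos: [0.4802, -0.2628, 0.0067]
tcp_rot: [3.139, 0.001, 1.404]
wrist_force: [0.8, -0.4, 0.6]
finger_gap: 0.0255
grasp_force: 0.0
```

Request:
{"name": "move_arm", "arguments": {
  "moves": [
    {"dx":0.0,"dy":0.0,"dz":0.0,"wx":0.0,"wy":0.0,"wz":0.0,"gripper":0.0},
    {"dx":0.0,"dy":0.0,"dz":0.0,"wx":0.0,"wy":0.0,"wz":0.0,"gripper":0.0},
    {"dx":0.0,"dy":0.0,"dz":0.0,"wx":0.0,"wy":0.0,"wz":0.0,"gripper":0.0}
  ]
}}

```text
time: 2.92
tool_pos: [0.4804, -0.2629, 0.0068]
tcp_rot: [3.139, 0.001, 1.404]
wrist_force: [-0.6, 0.2, 6.3]
finger_gap: 0.0186
grasp_force: 50.3
```

Run:
```python
from h import *
im=cv2.imread("pics/top0.png"); g=cv2.cvtColor(im,cv2.COLOR_BGR2GRAY).astype(float)
# subpixel edge lines
def edge(prof,rising):
    d=np.diff(prof)*(1 if rising else -1); k=int(np.argmax(d)); 
    w=np.clip(d[max(0,k-1):k+2],0,None); return max(0,k-1)+.5+(w*np.arange(len(w))).sum()/w.sum()
def fit(ps):
    ps=np.array(ps,np.float32); vx,vy,x,y=cv2.fitLine(ps,cv2.DIST_HUBER,0,.01,.01).ravel(); return np.array([x,y]),np.array([vx,vy])
def rep(name,ps,z):
    p,d=fit(ps); A=unproj("top",p-20*d,z);B=unproj("top",p+20*d,z); v=B-A; print(name,A,B,"hd",np.degrees(np.arctan2(v[1],v[0]))); return A,B
rep("block back",[(u,248+edge(g[248:259,u],True)) for u in range(222,270)],.09)
rep("block front",[(u,271+edge(g[271:282,u],False)) for u in range(222,252)],.09)
rep("block mouth top",[(268+edge(g[v,268:276],False),v) for v in range(256,274)],.09)
rep("block inner",[(214+edge(g[v,214:224],True),v) for v in range(256,275)],.09)
s=cv2.cvtColor(im,cv2.COLOR_BGR2HSV)[:,:,1].astype(float)
rep("board right",[(271+edge(s[v,271:282],True),v) for v in list(range(174,250))+list(range(280,313))],.03)
rep("board left",[(110+edge(s[v,110:121],False),v) for v in list(range(174,250))+list(range(280,313))],.03)
rep("board front",[(u,310+edge(s[310:321,u],True)) for u in range(120,272)],.03)
```

```text
block back [0.536  0.3228 0.09  ] [0.5383 0.2235 0.09  ] hd -88.7151029509708
block front [0.4799 0.3405 0.09  ] [0.4826 0.2414 0.09  ] hd -88.4868186052865
block mouth top [0.4631 0.202  0.09  ] [0.5617 0.2036 0.09  ] hd 0.8974672462973607
block inner [0.4601 0.3333 0.09  ] [0.5589 0.3355 0.09  ] hd 1.2909642767911094
board right [0.5562 0.2007 0.03  ] [0.6605 0.2032 0.03  ] hd 1.365449799834042
board left [0.5215 0.6188 0.03  ] [0.6262 0.6214 0.03  ] hd 1.4668486257561038
board front [0.375  0.4548 0.03  ] [0.3776 0.3512 0.03  ] hd -88.57238884827991
```

Request:
{"name": "move_arm", "arguments": {
  "moves": [
    {"dx":0.0,"dy":0.0,"dz":-2.5,"wx":0.0,"wy":0.0,"wz":0.0,"gripper":0.0},
    {"dx":0.0,"dy":0.0,"dz":-5.2,"wx":0.0,"wy":0.0,"wz":0.0,"gripper":0.0},
    {"dx":3.5,"dy":0.0,"dz":-5.2,"wx":0.0,"wy":0.0,"wz":-0.05,"gripper":0.0},
    {"dx":7.5,"dy":-0.2,"dz":-5.2,"wx":0.0,"wy":0.0,"wz":-0.1,"gripper":0.0},
    {"dx":11.5,"dy":-0.3,"dz":-5.2,"wx":0.0,"wy":0.0,"wz":-0.15,"gripper":0.0},
    {"dx":15.5,"dy":-0.4,"dz":-5.2,"wx":0.0,"wy":0.0,"wz":-0.19,"gripper":0.0},
    {"dx":19.5,"dy":-0.5,"dz":-5.2,"wx":0.0,"wy":0.0,"wz":-0.19,"gripper":0.0},
    {"dx":22.5,"dy":-0.57,"dz":-5.2,"wx":0.0,"wy":0.0,"wz":-0.19,"gripper":0.0},
    {"dx":25.0,"dy":-0.57,"dz":-5.2,"wx":0.0,"wy":0.0,"wz":-0.19,"gripper":0.0},
    {"dx":25.0,"dy":-0.57,"dz":-5.2,"wx":0.0,"wy":0.0,"wz":-0.19,"gripper":0.0}
  ]
}}

```text
time: 3.75
tool_pos: [0.515, -0.0101, 0.0573]
tcp_rot: [-3.141, -0.002, 1.598]
wrist_force: [0.2, -0.6, -3.0]
finger_gap: 0.0186
grasp_force: 49.7
```

Run:
```python
from h import *
t=r.camera("top");s=r.camera("scene")
cv2.imwrite("pics/t1.png",t[:,:,::-1]);cv2.imwrite("pics/s1.png",s[:,:,::-1])
c=np.zeros((600,800,3),np.uint8)
c[:240,:800]=cv2.resize(t[240:300,205:405],None,fx=4,fy=4,interpolation=cv2.INTER_NEAREST)
c[240:600,:800]=cv2.resize(s[215:395,220:480],(520,360),interpolation=cv2.INTER_NEAREST) if 0 else cv2.resize(s[190:370,220:620],(800,360),interpolation=cv2.INTER_NEAREST)
cv2.imwrite("pics/c2.png",cv2.convertScaleAbs(c[:,:,::-1],alpha=1.4))
st=r.state();print(st["tool_pos"],st["tcp_rot"],st["wrist_force"],st["torque"],st["time"])
```

```text
[ 0.5152 -0.0137  0.0573] [-3.1412  0.0002  1.5966] [ 0.2522 -0.0045 -2.7366] [-0.0648  0.0082  0.0282] 3.85
```

View pics/c2.png

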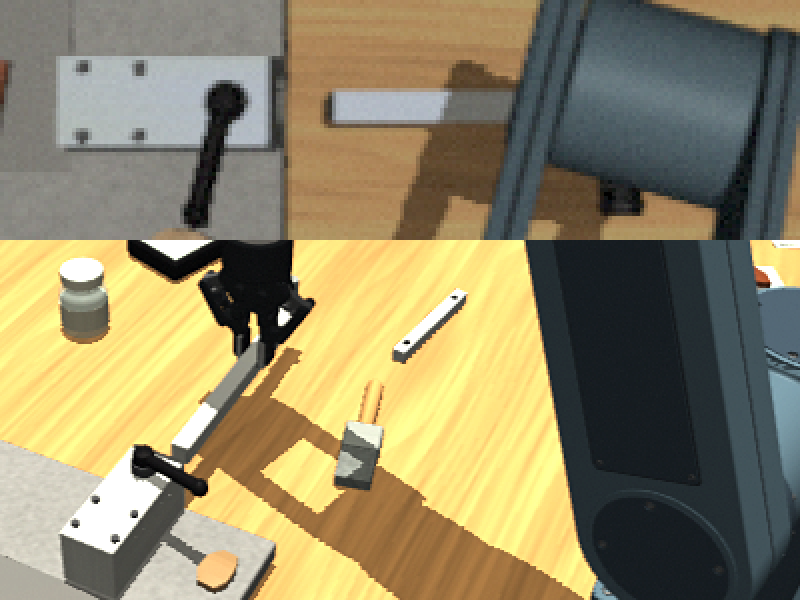

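```bash
cat > wf.py <<'E'
from h import *
def box(o,yaw,lo,hi,pitch=0):
    c,s=np.cos(yaw),np.sin(yaw);cp,sp=np.cos(pitch),np.sin(pitch)
    R=np.array([[c,-s,0],[s,c,0],[0,0,1]])@np.array([[cp,0,-sp],[0,1,0],[sp,0,cp]])
    P=[np.array(o)+R@np.array([x,y,z]) for x in(lo[0],hi[0]) for y in(lo[1],hi[1]) for z in(lo[2],hi[2])]
    E=[(a,b) for a in range(8) for b in range(a+1,8) if bin(a^b).count("1")==1]
    return P,E
def draw(img,cam,org,k,P,E,col):
    q=[((proj(cam,p)-org+.5)*k*16).astype(int) for p in P]
    for a,b in E: cv2.line(img,tuple(map(int,q[a])),tuple(map(int,q[b])),col,1,cv2.LINE_AA,4)
E
python3 - <<'E'
from wf import *
t=cv2.imread("pics/t1.png");s=cv2.imread("pics/s1.png");g=cv2.cvtColor(t,cv2.COLOR_BGR2GRAY).astype(float)
A=[];B=[]
for u in range(291,312):
    p=g[258:278,u]; d=np.diff(p)
    for L,dd,o in((A,d[:10],0),(B,-d[10:],10)):
        k=int(np.argmax(dd));k0=max(0,k-1);w=np.clip(dd[k0:k+2],0,None);L.append((u,258+o+k0+.5+(w*np.arange(len(w))).sum()/w.sum()))
for L in(A,B):
    v=cv2.fitLine(np.array(L,np.float32),cv2.DIST_HUBER,0,.01,.01).ravel();f=lambda u:(u,v[3]+(u-v[2])*v[1]/v[0])
    a=unproj("top",f(291),.072);b=unproj("top",f(311),.072);print(a,b,np.degrees(np.arctan2(*(a-b)[[1,0]])))
row=g[267,280:295];print(row)
print("taper start",unproj("top",(205+331/4-.5,267),.072),"tip",unproj("top",(205+325/4-.5,267),.062))
yaw=1.595
sock=box((.5112,.1975,0),yaw,(0,-.028,.03),(.136,.028,.09))
st=r.state();p=st["tool_pos"];h=np.array([np.cos(yaw),np.sin(yaw),0])
bar=box(p+h*.03+[0,0,.0032],yaw,(-.02,-.01,-.01),(.145,.01,.01))
o1=np.array([205,245]);c1=cv2.resize(t[245:285,205:365],None,fx=5,fy=5,interpolation=cv2.INTER_NEAREST)
o2=np.array([245,215]);c2=cv2.resize(s[215:315,245:445],None,fx=4,fy=4,interpolation=cv2.INTER_NEAREST)
for c,cam,o,k in((c1,"top",o1,5),(c2,"scene",o2,4)):
    c[:]=cv2.convertScaleAbs(c,alpha=1.3); draw(c,cam,o,k,*sock,(0,0,255));draw(c,cam,o,k,*bar,(0,200,0))
cv2.imwrite("pics/c3.png",np.vstack([c1,c2]))
E
```

```text
[0.5196 0.1572 0.072 ] [0.5207 0.1071 0.072 ] 91.25928991174617
[0.4996 0.1566 0.072 ] [0.5009 0.1065 0.072 ] 91.46271257290238
[100. 100. 101. 102. 100.  81.  49.  38.  93. 127. 131. 132. 134. 132.
 131.]
taper start [0.507  0.1662 0.072 ] tip [0.5069 0.1709 0.062 ]
```

View pics/c3.png

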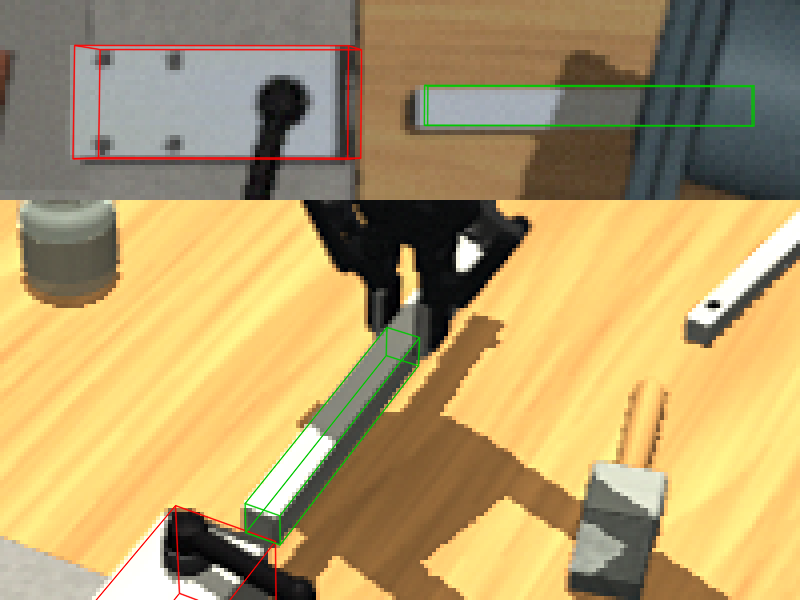

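The bar is gripped and in line: in the top view the tip is at about (286,267). It sits 2.5 mm too far to −x relative to the socket axis and 1.5 mm low. I'll correct that and enter the flare.

Request:
{"name": "move_arm", "arguments": {
  "moves": [
    {"dx":0.0,"dy":0.25,"dz":-0.15,"wx":0.0,"wy":0.0,"wz":0.0,"gripper":0.0},
    {"dx":1.0,"dy":0.25,"dz":-0.15,"wx":0.0,"wy":0.0,"wz":0.0,"gripper":0.0},
    {"dx":1.8,"dy":0.25,"dz":-0.15,"wx":0.0,"wy":0.0,"wz":0.0,"gripper":0.0},
    {"dx":2.3,"dy":0.25,"dz":-0.15,"wx":0.0,"wy":0.0,"wz":0.0,"gripper":0.0},
    {"dx":2.7,"dy":0.25,"dz":-0.15,"wx":0.0,"wy":0.0,"wz":0.0,"gripper":0.0},
    {"dx":3.1,"dy":0.25,"dz":-0.15,"wx":0.0,"wy":0.0,"wz":0.0,"gripper":0.0},
    {"dx":3.4,"dy":0.25,"dz":-0.15,"wx":0.0,"wy":0.0,"wz":0.0,"gripper":0.0},
    {"dx":3.7,"dy":0.25,"dz":-0.15,"wx":0.0,"wy":0.0,"wz":0.0,"gripper":0.0},
    {"dx":4.0,"dy":0.25,"dz":-0.15,"wx":0.0,"wy":0.0,"wz":0.0,"gripper":0.0},
    {"dx":4.0,"dy":0.25,"dz":-0.15,"wx":0.0,"wy":0.0,"wz":0.0,"gripper":0.0}
  ]
}}

```text
time: 4.68
tool_pos: [0.517, 0.0259, 0.0588]
tcp_rot: [-3.142, -0.0, 1.594]
wrist_force: [-0.3, -0.2, -2.9]
finger_gap: 0.0188
grasp_force: 49.7
```

```bash
python3 -c "
from h import *
s=r.state();print(s['tool_pos'],s['tcp_rot'],s['wrist_force'],s['torque'])"
```

```text
[0.517  0.0259 0.0588] [-3.1416 -0.0002  1.5941] [-0.3104 -0.1618 -2.8884] [-0.0558  0.0632  0.0362]
```

Request:
{"name": "move_arm", "arguments": {
  "moves": [
    {"dx":0.4,"dy":0.0,"dz":0.0,"wx":0.0,"wy":0.0,"wz":0.0,"gripper":0.0},
    {"dx":0.8,"dy":0.0,"dz":0.0,"wx":0.0,"wy":0.0,"wz":0.0,"gripper":0.0},
    {"dx":1.2,"dy":0.0,"dz":0.0,"wx":0.0,"wy":0.0,"wz":0.0,"gripper":0.0},
    {"dx":1.6,"dy":0.0,"dz":0.0,"wx":0.0,"wy":0.0,"wz":0.0,"gripper":0.0},
    {"dx":1.6,"dy":0.0,"dz":0.0,"wx":0.0,"wy":0.0,"wz":0.0,"gripper":0.0}
  ]
}}

```text
time: 5.1
tool_pos: [0.5165, 0.0422, 0.0588]
tcp_rot: [-3.141, -0.0, 1.594]
wrist_force: [-0.7, 0.1, -2.6]
finger_gap: 0.0186
grasp_force: 49.7
```

Request:
{"name": "move_arm", "arguments": {
  "moves": [
    {"dx":0.4,"dy":0.0,"dz":0.0,"wx":0.0,"wy":0.0,"wz":0.0,"gripper":0.0},
    {"dx":0.8,"dy":0.0,"dz":0.0,"wx":0.0,"wy":0.0,"wz":0.0,"gripper":0.0},
    {"dx":1.2,"dy":0.0,"dz":0.0,"wx":0.0,"wy":0.0,"wz":0.0,"gripper":0.0},
    {"dx":1.6,"dy":0.0,"dz":0.0,"wx":0.0,"wy":0.0,"wz":0.0,"gripper":0.0},
    {"dx":1.6,"dy":0.0,"dz":0.0,"wx":0.0,"wy":0.0,"wz":0.0,"gripper":0.0}
  ]
}}

```text
time: 5.52
tool_pos: [0.5162, 0.0582, 0.0588]
tcp_rot: [-3.141, -0.0, 1.594]
wrist_force: [0.6, -0.3, -2.5]
finger_gap: 0.019
grasp_force: 49.7
```

Request:
{"name": "move_arm", "arguments": {
  "moves": [
    {"dx":0.0,"dy":0.0,"dz":0.0,"wx":0.0,"wy":0.0,"wz":0.0,"gripper":0.0},
    {"dx":0.2,"dy":0.0,"dz":0.0,"wx":0.0,"wy":0.0,"wz":0.0,"gripper":0.0},
    {"dx":0.4,"dy":0.0,"dz":0.0,"wx":0.0,"wy":0.0,"wz":0.0,"gripper":0.0},
    {"dx":0.6,"dy":0.0,"dz":0.0,"wx":0.0,"wy":0.0,"wz":0.0,"gripper":0.0},
    {"dx":0.8,"dy":0.0,"dz":0.0,"wx":0.0,"wy":0.0,"wz":0.0,"gripper":0.0},
    {"dx":0.8,"dy":0.0,"dz":0.0,"wx":0.0,"wy":0.0,"wz":0.0,"gripper":0.0}
  ],
  "grip_force": 20
}}

```text
time: 6.02
tool_pos: [0.5161, 0.0657, 0.0588]
tcp_rot: [-3.142, -0.0, 1.594]
wrist_force: [-0.1, 0.2, -2.7]
finger_gap: 0.0188
grasp_force: 49.7
```

Request:
{"name": "move_arm", "arguments": {
  "moves": [
    {"dx":0.1,"dy":0.0,"dz":0.0,"wx":0.0,"wy":0.0,"wz":0.0,"gripper":0.0},
    {"dx":0.2,"dy":0.0,"dz":0.0,"wx":0.0,"wy":0.0,"wz":0.0,"gripper":0.0},
    {"dx":0.3,"dy":0.0,"dz":0.0,"wx":0.0,"wy":0.0,"wz":0.0,"gripper":0.0},
    {"dx":0.3,"dy":0.0,"dz":0.0,"wx":0.0,"wy":0.0,"wz":0.0,"gripper":0.0}
  ]
}}

```text
time: 6.35
tool_pos: [0.516, 0.0686, 0.0588]
tcp_rot: [-3.142, -0.0, 1.594]
wrist_force: [-0.2, -0.1, -1.8]
finger_gap: 0.0188
grasp_force: 49.7
```

Request:
{"name": "move_arm", "arguments": {
  "moves": [
    {"dx":0.07,"dy":0.0,"dz":0.0,"wx":0.0,"wy":0.0,"wz":0.0,"gripper":0.0},
    {"dx":0.14,"dy":0.0,"dz":0.0,"wx":0.0,"wy":0.0,"wz":0.0,"gripper":0.0},
    {"dx":0.2,"dy":0.0,"dz":0.0,"wx":0.0,"wy":0.0,"wz":0.0,"gripper":0.0},
    {"dx":0.2,"dy":0.0,"dz":0.0,"wx":0.0,"wy":0.0,"wz":0.0,"gripper":0.0}
  ]
}}

```text
time: 6.68
tool_pos: [0.516, 0.0705, 0.0588]
tcp_rot: [3.142, -0.0, 1.594]
wrist_force: [0.4, 0.7, -3.1]
finger_gap: 0.0185
grasp_force: 49.7
```

Request:
{"name": "move_arm", "arguments": {
  "moves": [
    {"dx":0.07,"dy":0.0,"dz":0.0,"wx":0.0,"wy":0.0,"wz":0.0,"gripper":0.0},
    {"dx":0.14,"dy":0.0,"dz":0.0,"wx":0.0,"wy":0.0,"wz":0.0,"gripper":0.0},
    {"dx":0.2,"dy":0.0,"dz":0.0,"wx":0.0,"wy":0.0,"wz":0.0,"gripper":0.0},
    {"dx":0.2,"dy":0.0,"dz":0.0,"wx":0.0,"wy":0.0,"wz":0.0,"gripper":0.0}
  ]
}}

```text
time: 7.02
tool_pos: [0.5159, 0.0725, 0.0588]
tcp_rot: [-3.142, -0.0, 1.594]
wrist_force: [0.2, -0.6, -2.6]
finger_gap: 0.0185
grasp_force: 49.7
```

Request:
{"name": "move_arm", "arguments": {
  "moves": [
    {"dx":0.07,"dy":0.0,"dz":0.0,"wx":0.0,"wy":0.0,"wz":0.0,"gripper":0.0},
    {"dx":0.14,"dy":0.0,"dz":0.0,"wx":0.0,"wy":0.0,"wz":0.0,"gripper":0.0},
    {"dx":0.2,"dy":0.0,"dz":0.0,"wx":0.0,"wy":0.0,"wz":0.0,"gripper":0.0},
    {"dx":0.2,"dy":0.0,"dz":0.0,"wx":0.0,"wy":0.0,"wz":0.0,"gripper":0.0}
  ]
}}

```text
time: 7.35
tool_pos: [0.5159, 0.0745, 0.0588]
tcp_rot: [-3.142, -0.0, 1.594]
wrist_force: [-0.2, 0.3, -2.5]
finger_gap: 0.0186
grasp_force: 49.7
```

Request:
{"name": "move_arm", "arguments": {
  "moves": [
    {"dx":0.07,"dy":0.0,"dz":0.0,"wx":0.0,"wy":0.0,"wz":0.0,"gripper":0.0},
    {"dx":0.14,"dy":0.0,"dz":0.0,"wx":0.0,"wy":0.0,"wz":0.0,"gripper":0.0},
    {"dx":0.2,"dy":0.0,"dz":0.0,"wx":0.0,"wy":0.0,"wz":0.0,"gripper":0.0},
    {"dx":0.2,"dy":0.0,"dz":0.0,"wx":0.0,"wy":0.0,"wz":0.0,"gripper":0.0}
  ]
}}

```text
time: 7.68
tool_pos: [0.5158, 0.0765, 0.0588]
tcp_rot: [-3.142, -0.0, 1.594]
wrist_force: [-0.1, -0.3, -3.3]
finger_gap: 0.0185
grasp_force: 49.7
```

Request:
{"name": "move_arm", "arguments": {
  "moves": [
    {"dx":0.07,"dy":0.0,"dz":0.0,"wx":0.0,"wy":0.0,"wz":0.0,"gripper":0.0},
    {"dx":0.14,"dy":0.0,"dz":0.0,"wx":0.0,"wy":0.0,"wz":0.0,"gripper":0.0},
    {"dx":0.2,"dy":0.0,"dz":0.0,"wx":0.0,"wy":0.0,"wz":0.0,"gripper":0.0},
    {"dx":0.2,"dy":0.0,"dz":0.0,"wx":0.0,"wy":0.0,"wz":0.0,"gripper":0.0}
  ]
}}

```text
time: 8.02
tool_pos: [0.5158, 0.0785, 0.0588]
tcp_rot: [-3.142, -0.0, 1.594]
wrist_force: [0.8, 0.3, -3.9]
finger_gap: 0.0187
grasp_force: 49.7
```

Request:
{"name": "move_arm", "arguments": {
  "moves": [
    {"dx":0.07,"dy":0.0,"dz":0.0,"wx":0.0,"wy":0.0,"wz":0.0,"gripper":0.0},
    {"dx":0.14,"dy":0.0,"dz":0.0,"wx":0.0,"wy":0.0,"wz":0.0,"gripper":0.0},
    {"dx":0.2,"dy":0.0,"dz":0.0,"wx":0.0,"wy":0.0,"wz":0.0,"gripper":0.0},
    {"dx":0.2,"dy":0.0,"dz":0.0,"wx":0.0,"wy":0.0,"wz":0.0,"gripper":0.0}
  ]
}}

```text
time: 8.35
tool_pos: [0.5158, 0.0805, 0.0588]
tcp_rot: [3.142, -0.0, 1.594]
wrist_force: [-0.1, 0.5, -3.5]
finger_gap: 0.0186
grasp_force: 49.7
```

Request:
{"name": "move_arm", "arguments": {
  "moves": [
    {"dx":0.07,"dy":0.0,"dz":0.0,"wx":0.0,"wy":0.0,"wz":0.0,"gripper":0.0},
    {"dx":0.14,"dy":0.0,"dz":0.0,"wx":0.0,"wy":0.0,"wz":0.0,"gripper":0.0},
    {"dx":0.2,"dy":0.0,"dz":0.0,"wx":0.0,"wy":0.0,"wz":0.0,"gripper":0.0},
    {"dx":0.2,"dy":0.0,"dz":0.0,"wx":0.0,"wy":0.0,"wz":0.0,"gripper":0.0}
  ]
}}

```text
time: 8.68
tool_pos: [0.5157, 0.0825, 0.0588]
tcp_rot: [-3.142, -0.0, 1.594]
wrist_force: [0.3, 0.6, -2.7]
finger_gap: 0.0184
grasp_force: 49.7
```

Request:
{"name": "move_arm", "arguments": {
  "moves": [
    {"dx":0.07,"dy":0.0,"dz":0.0,"wx":0.0,"wy":0.0,"wz":0.0,"gripper":0.0},
    {"dx":0.14,"dy":0.0,"dz":0.0,"wx":0.0,"wy":0.0,"wz":0.0,"gripper":0.0},
    {"dx":0.2,"dy":0.0,"dz":0.0,"wx":0.0,"wy":0.0,"wz":0.0,"gripper":0.0},
    {"dx":0.2,"dy":0.0,"dz":0.0,"wx":0.0,"wy":0.0,"wz":0.0,"gripper":0.0}
  ]
}}

```text
time: 9.02
tool_pos: [0.5157, 0.0845, 0.0588]
tcp_rot: [3.142, 0.0, 1.594]
wrist_force: [-0.1, -0.3, -2.9]
finger_gap: 0.0185
grasp_force: 49.7
```

Request:
{"name": "move_arm", "arguments": {
  "moves": [
    {"dx":0.07,"dy":0.0,"dz":0.0,"wx":0.0,"wy":0.0,"wz":0.0,"gripper":0.0},
    {"dx":0.14,"dy":0.0,"dz":0.0,"wx":0.0,"wy":0.0,"wz":0.0,"gripper":0.0},
    {"dx":0.2,"dy":0.0,"dz":0.0,"wx":0.0,"wy":0.0,"wz":0.0,"gripper":0.0},
    {"dx":0.2,"dy":0.0,"dz":0.0,"wx":0.0,"wy":0.0,"wz":0.0,"gripper":0.0}
  ]
}}

```text
time: 9.35
tool_pos: [0.5157, 0.086, 0.0589]
tcp_rot: [3.141, 0.001, 1.594]
wrist_force: [0.1, -2.7, -2.9]
finger_gap: 0.0185
grasp_force: 49.7
```

Request:
{"name": "move_arm", "arguments": {
  "moves": [
    {"dx":0.03,"dy":0.0,"dz":0.0,"wx":0.0,"wy":0.0,"wz":0.0,"gripper":0.0},
    {"dx":0.05,"dy":0.0,"dz":0.0,"wx":0.0,"wy":0.0,"wz":0.0,"gripper":0.0},
    {"dx":0.05,"dy":0.0,"dz":0.0,"wx":0.0,"wy":0.0,"wz":0.0,"gripper":0.0}
  ]
}}

```text
time: 9.6
tool_pos: [0.5158, 0.0862, 0.0589]
tcp_rot: [3.141, 0.001, 1.594]
wrist_force: [-0.4, -6.1, -2.3]
finger_gap: 0.0189
grasp_force: 49.7
```

Request:
{"name": "move_arm", "arguments": {
  "moves": [
    {"dx":0.0,"dy":0.0,"dz":0.0,"wx":0.0,"wy":0.0,"wz":0.0,"gripper":0.0},
    {"dx":0.0,"dy":0.0,"dz":0.0,"wx":0.0,"wy":0.0,"wz":0.0,"gripper":0.0},
    {"dx":0.0,"dy":0.0,"dz":0.0,"wx":0.0,"wy":0.0,"wz":0.0,"gripper":0.3},
    {"dx":0.0,"dy":0.0,"dz":0.0,"wx":0.0,"wy":0.0,"wz":0.0,"gripper":0.6},
    {"dx":0.0,"dy":0.0,"dz":0.0,"wx":0.0,"wy":0.0,"wz":0.0,"gripper":0.6},
    {"dx":0.0,"dy":0.0,"dz":0.0,"wx":0.0,"wy":0.0,"wz":0.0,"gripper":0.6},
    {"dx":0.0,"dy":0.0,"dz":0.0,"wx":0.0,"wy":0.0,"wz":0.0,"gripper":0.6},
    {"dx":0.0,"dy":0.0,"dz":0.0,"wx":0.0,"wy":0.0,"wz":0.0,"gripper":0.6}
  ]
}}

```text
time: 10.27
tool_pos: [0.5157, 0.0871, 0.0589]
tcp_rot: [3.141, -0.0, 1.594]
wrist_force: [0.7, 0.5, -0.4]
finger_gap: 0.0511
grasp_force: 0.0
```

Request:
{"name": "move_arm", "arguments": {
  "moves": [
    {"dx":0.0,"dy":0.0,"dz":-3.0,"wx":0.0,"wy":0.0,"wz":0.0,"gripper":0.6},
    {"dx":0.0,"dy":0.0,"dz":-7.0,"wx":0.0,"wy":0.0,"wz":0.0,"gripper":0.6},
    {"dx":0.0,"dy":0.0,"dz":-10.0,"wx":0.0,"wy":0.0,"wz":0.0,"gripper":0.3},
    {"dx":2.0,"dy":-2.5,"dz":-10.0,"wx":0.0,"wy":0.0,"wz":0.1,"gripper":0.0},
    {"dx":5.0,"dy":-4.5,"dz":-10.0,"wx":0.0,"wy":0.0,"wz":0.2,"gripper":0.0},
    {"dx":9.0,"dy":-5.3,"dz":-10.0,"wx":0.0,"wy":0.0,"wz":0.25,"gripper":0.0},
    {"dx":12.3,"dy":-5.3,"dz":-10.0,"wx":0.0,"wy":0.0,"wz":0.25,"gripper":0.0},
    {"dx":12.3,"dy":-5.3,"dz":-10.0,"wx":0.0,"wy":0.0,"wz":0.25,"gripper":0.0},
    {"dx":12.3,"dy":-5.3,"dz":-10.0,"wx":0.0,"wy":0.0,"wz":0.25,"gripper":0.0},
    {"dx":12.3,"dy":-5.3,"dz":-10.0,"wx":0.0,"wy":0.0,"wz":0.25,"gripper":0.0}
  ]
}}

```text
time: 11.1
tool_pos: [0.4597, 0.2084, 0.1587]
tcp_rot: [-3.141, 0.001, 1.345]
wrist_force: [0.5, -0.5, -0.8]
finger_gap: -0.0001
grasp_force: 0.0
```

Run:
```python
from h import *
t=r.camera("top");s=r.camera("scene")
cv2.imwrite("pics/t2.png",t[:,:,::-1]);cv2.imwrite("pics/s2.png",s[:,:,::-1])
c=np.zeros((600,800,3),np.uint8)
c[:240]=cv2.resize(t[240:300,205:405],None,fx=4,fy=4,interpolation=cv2.INTER_NEAREST)
c[240:]=cv2.resize(s[190:370,220:460],(800,600),interpolation=cv2.INTER_NEAREST)[:360]
cv2.imwrite("pics/c4.png",cv2.convertScaleAbs(c[:,:,::-1],alpha=1.4))
st=r.state();print(st["tool_pos"],st["tcp_rot"],st["wrist_force"],st["finger_gap"],st["qpos"])
```

```text
[0.46   0.2076 0.1587] [-3.1414  0.0005  1.3428] [ 0.5679 -0.5912 -1.0795] -6.197248958642173e-05 [ 0.2029  0.2413  1.7471 -0.0004  1.1536  0.431 ]
```

View pics/c4.png

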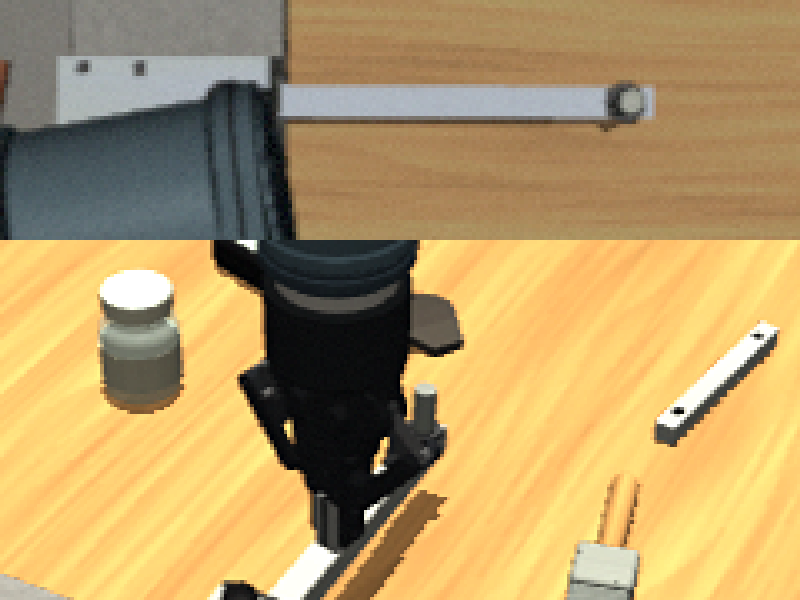

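Request:
{"name": "move_arm", "arguments": {
  "moves": [
    {"dx":0.0,"dy":0.0,"dz":2.5,"wx":0.0,"wy":0.0,"wz":0.0,"gripper":0.0},
    {"dx":0.0,"dy":0.0,"dz":4.5,"wx":0.0,"wy":0.0,"wz":0.0,"gripper":0.0},
    {"dx":0.0,"dy":0.0,"dz":5.8,"wx":0.0,"wy":0.0,"wz":0.0,"gripper":0.0},
    {"dx":0.0,"dy":0.0,"dz":5.8,"wx":0.0,"wy":0.0,"wz":0.0,"gripper":0.0},
    {"dx":0.5,"dy":0.0,"dz":5.8,"wx":0.0,"wy":0.0,"wz":0.0,"gripper":0.0},
    {"dx":1.0,"dy":0.0,"dz":5.8,"wx":0.0,"wy":0.0,"wz":0.0,"gripper":0.0},
    {"dx":1.0,"dy":0.0,"dz":5.8,"wx":0.0,"wy":0.0,"wz":0.0,"gripper":0.0}
  ]
}}

```text
time: 11.78
tool_pos: [0.4636, 0.2191, 0.1021]
tcp_rot: [3.139, -0.002, 1.343]
wrist_force: [-0.3, -0.2, -0.4]
finger_gap: -0.0001
grasp_force: 0.0
```

```bash
cat > sw.py <<'E'
# rows for swinging: tool centre trailing lever by off, tool x = motion direction
from h import *
import sys, json
def rows(ths,off=.0175,rr=.045,P=(.5105,.2275),z=.101):
    s=r.state();p=s["tool_pos"];y=s["tcp_rot"][2];c,sn=np.cos(y),np.sin(y)
    for th in ths:
        h=np.radians(181.4)-th;u=np.array([np.cos(h),np.sin(h)]);m=np.array([u[1],-u[0]])
        q=np.array(P)+rr*u-off*m-p[:2]
        print(round(th,2),"dx %.2f dy %.2f dz %.2f wz %.2f"%(100*(q@[c,sn]),100*(q@[sn,-c]),100*(p[2]-z),y-(1.595-th)))
E
python3 - <<'E'
from sw import *
s=r.state();print(s["tool_pos"],s["tcp_rot"],s["wrist_force"])
rows(np.arange(.3,1.0,.08))
E
```

```text
[0.4636 0.2191 0.1021] [ 3.1391 -0.0016  1.3433] [-0.3062 -0.1565 -0.3859]
0.3 dx 0.35 dy -0.20 dz 0.11 wz 0.05
0.38 dx 0.72 dy -0.31 dz 0.11 wz 0.13
0.46 dx 1.10 dy -0.38 dz 0.11 wz 0.21
0.54 dx 1.48 dy -0.43 dz 0.11 wz 0.29
0.62 dx 1.87 dy -0.45 dz 0.11 wz 0.37
0.7 dx 2.25 dy -0.43 dz 0.11 wz 0.45
0.78 dx 2.63 dy -0.39 dz 0.11 wz 0.53
0.86 dx 3.01 dy -0.31 dz 0.11 wz 0.61
0.94 dx 3.38 dy -0.21 dz 0.11 wz 0.69
```

Request:
{"name": "move_arm", "arguments": {
  "moves": [
    {"dx":0.35,"dy":-0.2,"dz":0.1,"wx":0.0,"wy":0.0,"wz":0.05,"gripper":0.0},
    {"dx":0.72,"dy":-0.31,"dz":0.1,"wx":0.0,"wy":0.0,"wz":0.13,"gripper":0.0},
    {"dx":1.1,"dy":-0.38,"dz":0.1,"wx":0.0,"wy":0.0,"wz":0.21,"gripper":0.0},
    {"dx":1.48,"dy":-0.43,"dz":0.1,"wx":0.0,"wy":0.0,"wz":0.29,"gripper":0.0},
    {"dx":1.48,"dy":-0.43,"dz":0.1,"wx":0.0,"wy":0.0,"wz":0.29,"gripper":0.0}
  ]
}}

```text
time: 12.2
tool_pos: [0.4618, 0.2342, 0.1009]
tcp_rot: [3.14, -0.001, 1.052]
wrist_force: [-0.0, -1.0, -0.2]
finger_gap: 0.0003
grasp_force: 0.5
```

Run:
```python
from sw import *
s=r.state();print(s["tool_pos"],s["tcp_rot"],s["wrist_force"],s["torque"])
rows(np.arange(.62,1.3,.08))
```

```text
[0.4618 0.2342 0.1009] [ 3.1402 -0.0008  1.0517] [-0.0098 -0.9885 -0.1586] [-0.1192  0.0599  0.0139]
0.62 dx 0.44 dy -0.06 dz -0.01 wz 0.08
0.7 dx 0.81 dy -0.16 dz -0.01 wz 0.16
0.78 dx 1.19 dy -0.22 dz -0.01 wz 0.24
0.86 dx 1.58 dy -0.26 dz -0.01 wz 0.32
0.94 dx 1.96 dy -0.26 dz -0.01 wz 0.40
1.02 dx 2.35 dy -0.24 dz -0.01 wz 0.48
1.1 dx 2.73 dy -0.18 dz -0.01 wz 0.56
1.18 dx 3.11 dy -0.10 dz -0.01 wz 0.64
1.26 dx 3.47 dy 0.02 dz -0.01 wz 0.72
```

Request:
{"name": "move_arm", "arguments": {
  "moves": [
    {"dx":0.44,"dy":-0.06,"dz":0.0,"wx":0.0,"wy":0.0,"wz":0.08,"gripper":0.0},
    {"dx":0.81,"dy":-0.16,"dz":0.0,"wx":0.0,"wy":0.0,"wz":0.16,"gripper":0.0},
    {"dx":1.19,"dy":-0.22,"dz":0.0,"wx":0.0,"wy":0.0,"wz":0.24,"gripper":0.0},
    {"dx":1.58,"dy":-0.26,"dz":0.0,"wx":0.0,"wy":0.0,"wz":0.32,"gripper":0.0},
    {"dx":1.96,"dy":-0.26,"dz":0.0,"wx":0.0,"wy":0.0,"wz":0.4,"gripper":0.0},
    {"dx":2.35,"dy":-0.24,"dz":0.0,"wx":0.0,"wy":0.0,"wz":0.48,"gripper":0.0},
    {"dx":2.35,"dy":-0.24,"dz":0.0,"wx":0.0,"wy":0.0,"wz":0.48,"gripper":0.0}
  ]
}}

```text
time: 12.78
tool_pos: [0.4702, 0.2559, 0.1002]
tcp_rot: [-3.141, 0.001, 0.574]
wrist_force: [-1.6, 0.1, 0.0]
finger_gap: -0.0001
grasp_force: 1.1
```

Run:
```python
from sw import *
s=r.state();print(s["tool_pos"],s["tcp_rot"],s["wrist_force"],s["torque"])
rows(np.arange(1.1,1.6,.08))
t=r.camera("top");s=r.camera("scene")
c=np.zeros((600,800,3),np.uint8)
c[:300]=cv2.resize(t[230:305,200:400],None,fx=4,fy=4,interpolation=cv2.INTER_NEAREST)
c[300:]=cv2.resize(s[280:373,220:468],(800,300),interpolation=cv2.INTER_NEAREST)
cv2.imwrite("pics/c5.png",cv2.convertScaleAbs(c[:,:,::-1],alpha=1.4))
```

```text
[0.4702 0.2559 0.1002] [-3.1408  0.0006  0.574 ] [-1.5637  0.1498  0.0219] [0.0324 0.4269 0.0633]
1.1 dx 0.45 dy -0.05 dz -0.08 wz 0.08
1.18 dx 0.83 dy -0.15 dz -0.08 wz 0.16
1.26 dx 1.21 dy -0.21 dz -0.08 wz 0.24
1.34 dx 1.59 dy -0.25 dz -0.08 wz 0.32
1.42 dx 1.98 dy -0.25 dz -0.08 wz 0.40
1.5 dx 2.36 dy -0.23 dz -0.08 wz 0.48
1.58 dx 2.75 dy -0.17 dz -0.08 wz 0.56
```

View pics/c5.png

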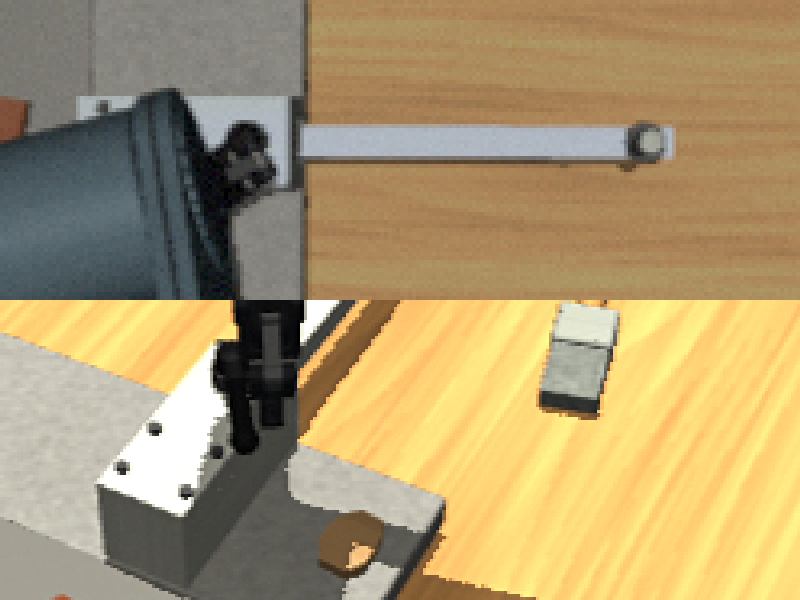

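The lever is following the finger and is at about 1 rad; its ball shows at (245,440) in the lower crop. I'll keep pushing.

Request:
{"name": "move_arm", "arguments": {
  "moves": [
    {"dx":0.45,"dy":-0.05,"dz":0.0,"wx":0.0,"wy":0.0,"wz":0.08,"gripper":0.0},
    {"dx":0.83,"dy":-0.15,"dz":0.0,"wx":0.0,"wy":0.0,"wz":0.16,"gripper":0.0},
    {"dx":1.21,"dy":-0.21,"dz":0.0,"wx":0.0,"wy":0.0,"wz":0.24,"gripper":0.0},
    {"dx":1.59,"dy":-0.25,"dz":0.0,"wx":0.0,"wy":0.0,"wz":0.32,"gripper":0.0},
    {"dx":1.98,"dy":-0.25,"dz":0.0,"wx":0.0,"wy":0.0,"wz":0.4,"gripper":0.0},
    {"dx":2.2,"dy":-0.25,"dz":0.0,"wx":0.0,"wy":0.0,"wz":0.44,"gripper":0.0},
    {"dx":2.2,"dy":-0.25,"dz":0.0,"wx":0.0,"wy":0.0,"wz":0.44,"gripper":0.0}
  ]
}}

```text
time: 13.47
tool_pos: [0.4874, 0.27, 0.0998]
tcp_rot: [-3.141, 0.001, 0.135]
wrist_force: [-3.2, 1.4, -0.0]
finger_gap: -0.0002
grasp_force: 1.6
```

Run:
```python
from sw import *
s=r.state();print(s["tool_pos"],s["tcp_rot"],s["wrist_force"],s["torque"])
rows([1.5,1.54,1.58])
```

```text
[0.4874 0.27   0.0998] [-3.1406  0.0009  0.1355] [-3.2366  1.4057 -0.0213] [0.2355 0.5616 0.0547]
1.5 dx 0.15 dy -0.05 dz -0.12 wz 0.04
1.54 dx 0.34 dy -0.11 dz -0.12 wz 0.08
1.58 dx 0.52 dy -0.16 dz -0.12 wz 0.12
```

Request:
{"name": "move_arm", "arguments": {
  "moves": [
    {"dx":0.2,"dy":-0.06,"dz":0.0,"wx":0.0,"wy":0.0,"wz":0.04,"gripper":0.0},
    {"dx":0.4,"dy":-0.1,"dz":0.0,"wx":0.0,"wy":0.0,"wz":0.08,"gripper":0.0},
    {"dx":0.5,"dy":-0.15,"dz":0.0,"wx":0.0,"wy":0.0,"wz":0.11,"gripper":0.0},
    {"dx":0.5,"dy":-0.15,"dz":0.0,"wx":0.0,"wy":0.0,"wz":0.11,"gripper":0.0}
  ]
}}

```text
time: 13.8
tool_pos: [0.4919, 0.2721, 0.0998]
tcp_rot: [-3.141, 0.001, 0.026]
wrist_force: [-4.4, 2.4, 0.7]
finger_gap: 0.0004
grasp_force: 2.0
```

Tool x is now world +x; I'll push on gently in small steps.

Request:
{"name": "move_arm", "arguments": {
  "moves": [
    {"dx":0.15,"dy":0.0,"dz":0.0,"wx":0.0,"wy":0.0,"wz":0.0,"gripper":0.0},
    {"dx":0.3,"dy":0.0,"dz":0.0,"wx":0.0,"wy":0.0,"wz":0.0,"gripper":0.0},
    {"dx":0.3,"dy":0.0,"dz":0.0,"wx":0.0,"wy":0.0,"wz":0.0,"gripper":0.0}
  ]
}}

```text
time: 14.05
tool_pos: [0.4935, 0.2723, 0.0997]
tcp_rot: [-3.14, 0.004, 0.028]
wrist_force: [-8.0, 3.9, 4.0]
finger_gap: -0.0
grasp_force: 4.1
```

Run:
```python
from h import *
s=r.state();print(s["tool_pos"],s["wrist_force"])
s=r.camera("scene");t=r.camera("top")
c=np.zeros((600,800,3),np.uint8)
c[:300]=cv2.resize(t[230:305,200:400],None,fx=4,fy=4,interpolation=cv2.INTER_NEAREST)
c[300:]=cv2.resize(s[280:373,220:468],(800,300),interpolation=cv2.INTER_NEAREST)
cv2.imwrite("pics/c6.png",cv2.convertScaleAbs(c[:,:,::-1],alpha=1.4))
print([(d["position"],d["p"]) for d in r.spot_in("scene","lever_grip")[:1]])
```

```text
[0.4935 0.2723 0.0997] [-8.0393  3.9274  3.9914]
[([0.5058, 0.295, 0.1165], 0.54)]
```

View pics/c6.png

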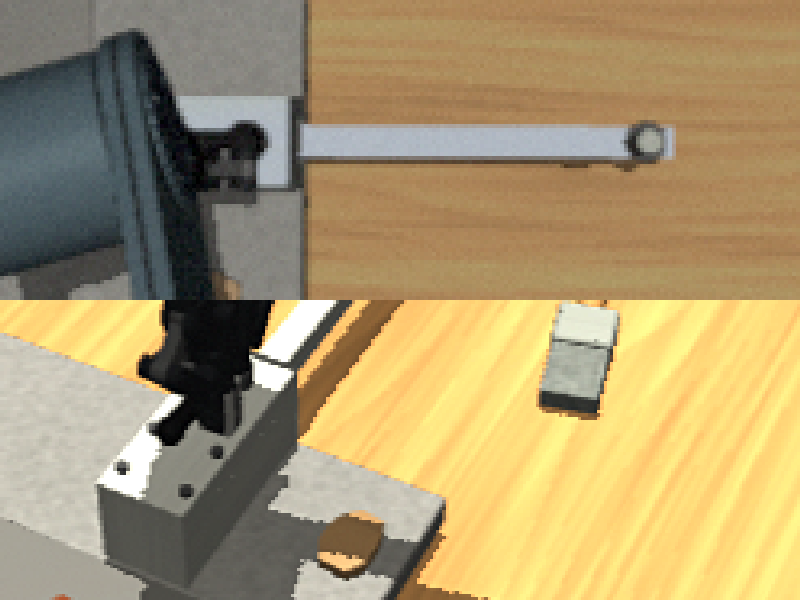

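Request:
{"name": "move_arm", "arguments": {
  "moves": [
    {"dx":-0.5,"dy":0.0,"dz":0.0,"wx":0.0,"wy":0.0,"wz":0.0,"gripper":0.0},
    {"dx":-2.0,"dy":0.0,"dz":0.0,"wx":0.0,"wy":0.0,"wz":0.0,"gripper":0.0},
    {"dx":-2.5,"dy":0.0,"dz":-3.5,"wx":0.0,"wy":0.0,"wz":0.0,"gripper":0.0},
    {"dx":-4.0,"dy":2.0,"dz":-7.0,"wx":0.0,"wy":0.0,"wz":0.0,"gripper":0.0},
    {"dx":-6.0,"dy":5.0,"dz":-10.0,"wx":0.0,"wy":0.0,"wz":0.0,"gripper":0.0},
    {"dx":-8.0,"dy":9.0,"dz":-10.0,"wx":0.0,"wy":0.0,"wz":0.0,"gripper":0.0},
    {"dx":-9.0,"dy":13.0,"dz":-10.0,"wx":0.0,"wy":0.0,"wz":0.0,"gripper":0.0},
    {"dx":-10.0,"dy":17.0,"dz":-10.0,"wx":0.0,"wy":0.0,"wz":0.0,"gripper":0.0},
    {"dx":-10.0,"dy":17.0,"dz":-10.0,"wx":0.0,"wy":0.0,"wz":0.0,"gripper":0.0}
  ]
}}

```text
time: 14.95
tool_pos: [0.3989, 0.0945, 0.2005]
tcp_rot: [3.138, -0.002, 0.024]
wrist_force: [0.2, -0.2, 0.0]
finger_gap: -0.0001
grasp_force: 0.0
```

Run:
```python
from h import *
st=r.state();print(st["tool_pos"],st["wrist_force"],st["time"])
s=r.camera("scene");t=r.camera("top")
c=np.zeros((600,800,3),np.uint8)
c[:300]=cv2.resize(t[230:305,200:400],None,fx=4,fy=4,interpolation=cv2.INTER_NEAREST)
c[300:]=cv2.resize(s[270:370,220:487],(800,300),interpolation=cv2.INTER_NEAREST)
cv2.imwrite("pics/c7.png",cv2.convertScaleAbs(c[:,:,::-1],alpha=1.4))
for k in("scene","top"): print([(d["position"],d["p"]) for d in r.spot_in(k,"lever_grip")[:1]])
```

```text
[0.3989 0.0945 0.2005] [ 0.2333 -0.1667  0.0032] 14.95
[([0.5081, 0.2597, 0.1166], 0.93)]
[([0.5133, 0.2577, 0.1174], 0.81)]
```

View pics/c7.png

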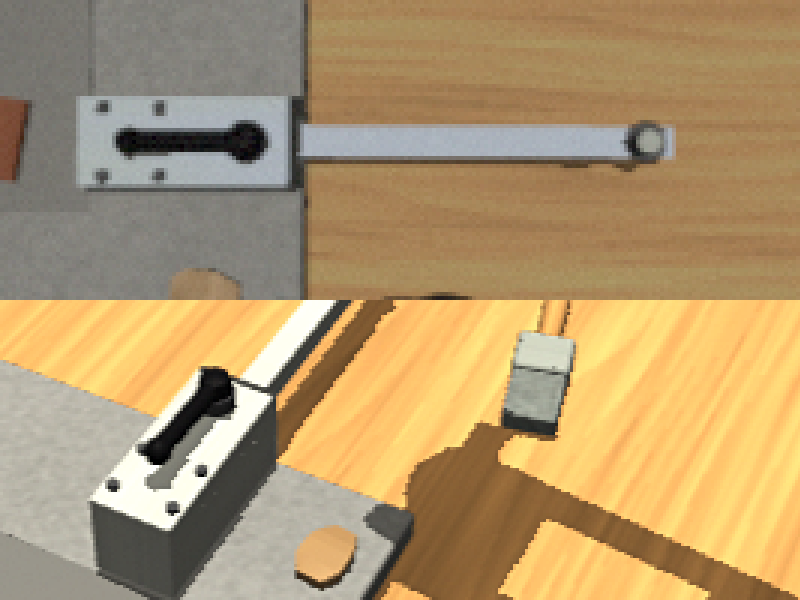

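```bash
python3 -c "
from rig import r
print(r.sign_off())"
```

```text
the job is handed in; nothing more can be done
None
```

The lamp arm is in the socket, stud up and felt solid against the stop at about 6 N. The clamp lever is swung in line with the socket (tight), the robot is clear of everything, and the job is handed in; the sign-off gave no verdict.

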